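# Refit the dimmer knob and turn it off

### The arm

A 6-joint arm with a two-finger parallel gripper is mounted at the origin on the work surface. World frame = base frame: x ahead of the robot, y to its left, z up, the work surface at z = 0. Lengths are in m, angles in rad, forces in N, time in s.
With the tool pointing down it reaches from about 0.275 to 0.875 m from the base axis. Payload 12.5 kg.
Tool frame: the origin (TCP) lies at the very end of the fingers, on their centre line; the grasp point (between the pads) lies 19 mm behind it; z points along the fingers, y is the direction in which the jaws open and shut (so a half turn about z gives the same grasp; the last joint's range is limited). The gripper opens to 85 mm and grips with 20 to 120 N. Pads are 22 mm wide; open, the fingers measure 114 mm over their backs; the gripper's body (76 mm by 85 mm) begins 54 mm behind the grasp point. The pads swing forward as they close: fully open they stand 13 mm farther back than shut.
Start: joints at [1.201, 0.351, 1.652, -0, 1.139, -0.085], TCP at [0.154, 0.528, 0.231] pointing down, gripper open.
Joint ranges: [-2.75, 2.75], [-0.79, 2.1], [0.01, 2.65], [-1.57, 4.71], [0.07, 3.14], [-2.87, 2.87]. Speed limits (rad/s): [2.22, 2.22, 2.79, 3.14, 3.14, 3.14].

### API

Orientations are given as a 3x3 rotation matrix whose columns are the frame's x, y, z axes.
In Python, from cell import ctrl, imaging, order gives the robot as it stands. The module is installed in compiled form; this text tells all that it offers.
- The arm moves only by the tool drive_tool, never from a script. Its argument "moves" is a list of rows, each a list of 4 numbers: the shift along the tool's x, y, z in cm, then the turn about the tool's z in rad. A call has 1 to 12 rows; each row shifts and turns the commanded pose from where the row before left it, along the tool's axes as they then stand; what a row does not reach is not made up. A row lasts 1/8 s, in which the tool goes at most 62.5 mm and 10.7 degrees, less where a joint would pass 70% of its speed; a pose out of reach is approached as far as the arm can. A call is refused whole if a number of a shift passes 6.25 or a number of a turn 0.188, either way. A call with a gripper value outside its range is refused whole. "claw" is the closure, from 0 (fully open) to 1 (shut), set as the call begins (left out, the last holds). The fingers move at their own pace and stop on an object; the grip force is fixed at half the most. Time passes only in rows, so rows that do not move let the fingers close. It gives the time, the measured TCP pose, the force and the opening at its end, in the units of the state.
- ctrl.sense(): the state, without advancing time (a new reading comes with each control period).
- imaging.grab_frame(name): name is "scene" or "top" or "wrist"; returns (picture, depth): 400x640x3 uint8, red, green, blue; 400x640 float32, m along the optical axis (not along the pixel's ray), 0 where there is no reading.
- imaging.camera_params(name): a dict with "fx", "fy", "cx", "cy" (pixels), "position" and "attitude" of the camera in the world; the wrist camera has in their place "hand_eye" (4x4, takes a point from camera to tool coordinates, whose origin is the TCP and whose axes are the flange's). Camera axes: x right, y up, looking along -z (the intrinsics and any distortion apply to the point x, -y, -z); pixel columns grow to the right and rows downward; lengths in m; the calibration is good to about 2 mm. A picture is of the moment at which its call begins: read the wrist's pose just before it. camera_params takes no time and is no camera call.
- order.job_done(): hands the job in, once; it reports no verdict.
The state is a dict: "time": time; "qpos": joint angles; "qvel": joint speeds; "tau": joint torques, N m; "tcp_pos": TCP position; "ee_rot": TCP orientation; "ft_force": force on the tool from outside, world axes, zero at the start; "torque": the same for the moment, N m; "grip_width": finger opening in m.
Only numpy, scipy, OpenCV 4.12 (cv2) and the standard library are available. Lean on these libraries where they do the work, as an engineer would, in place of code of your own. Each camera call takes 0.05 s, during which the arm holds its last target. There are 200 camera calls.

### The job

The black pointer knob has come off the reading-lamp dimmer on the pine ledge. Pick it up, set it on the dimmer's keyed shaft and, pressing only gently, turn it slowly until it drops fully home on the housing; then, with the knob, turn the dimmer counter-clockwise (seen from above) to its off stop and let go, leaving the knob seated there. Do not force it at any time, and leave everything else on the ledge where it is.

Things in the scene. Friction and masses are not known exactly. Their poses are not given: they have to be found in the camera images.
- dimmer: White dimmer housing 100 (x) x 84 (y) x 34 mm high, screwed to the ledge. Origin: centre of its underside, on the shaft axis; z up, x and y level. The shaft turns about the vertical between two stops, 1.2 rad either side of the housing's +x, and resists turning with about 0.07 N m, so a knob that slides round on its end under light pressing (about 6 N) does not drag it.
- shaft_foot (a point): Point on the shaft axis in the housing's top face, 34 mm above the ledge; axes are the housing's. The brass shaft standing up from here is round, 12 mm across, with one key: a rib 6 mm wide reaching 15 mm from the axis. How far it stands out is set differently each time, 8 to 22 mm, and its key starts anywhere from 0.9 rad clockwise to 0.7 rad counter-clockwise of the housing's +x; neither is reported. It does not slide.
- off_mark (a point): Longer raised tick on the housing's top, 38 mm from the shaft axis, 1.2 rad counter-clockwise (seen from above) of the housing's +x: the fitted knob points here at the off stop. Play of the fitted knob on the shaft is about 0.1 rad.
- knob_grip (a point): Centre of the loose black pointer knob, half-way up, on its bore axis; it stands upright on the ledge, pointer along its +x. Parallel sides 28 mm apart (y) to grip across, from 18 mm behind the axis to a wedge nose reaching 31 mm ahead; 42 mm tall, about 45 g. Fully home this point is 55 mm above the housing's origin.
- knob_bore (a point): Centre of the knob's underside: mouth of the bore, 24 mm deep, 14 mm across, with a keyway 7.6 mm wide reaching 15.8 mm from the axis towards the pointer (+x), so the knob goes on only when it points where the shaft's key points. 21 mm below knob_grip. Fully home the underside lies on the housing's top.
- knob_tip (a point): Tip of the knob's pointer nose, 31 mm ahead of point knob_grip along the knob's x, same height.
- flashlight_mid (a point): aluminium flashlight, 34 mm across, 96 mm tall, standing on its tail; point at mid-height. Bystander
- remote_mid (a point): flat white plastic air-conditioner remote 45 x 140 x 18 mm, lying; point at its centre. Bystander
- stand_mid (a point): green hard silicone phone stand, 75 x 70 mm foot, about 90 mm tall; point 40 mm above its foot's centre. Bystander
- cup_mid (a point): white mug, 76 mm across, 85 mm tall; point at mid-height. Bystander
- scratcher_mid (a point): bamboo back scratcher about 350 mm long, 8 mm thick, lying along its x; point near its middle. Bystander
- drawer_knob_mid (a point): small round turned dark-wood furniture knob, 34 mm across, 33 mm tall, no pointer and no hole; point at mid-height. Bystander, not the knob that is wanted
Mind the look-alikes: they are no part of the job. What is shaped like the part that bears knob_grip but purple is not meant. There is more than one size of the dimmer; the job needs the smallest.

How it is judged:
By the outcome, as a careful person would: the job done as asked, in the order asked, and still so for the second after the job is handed in, with the robot touching nothing.
It also fails if it takes over 72 s, if anything falls off the work surface, if the arm or the gripper's body presses on something with over 40 N, if the wrist force passes 120 N, or if a joint passes its speed limit or range.

## Working session

There is one attempt and no reset: what is moved stays moved. The work goes in short steps, Python scripts to look and compute and a tool call to move; the robot and the scene stay as the last step left them, time stands still between calls to the robot, and variables do not carry over. Pictures are saved under pics/ and viewed, about 8 in all and at most 12, crops included, and the job is handed in when it is done.

Besides the shell and the picture viewer there is one more tool, called by a JSON object that holds its "fn" and its "kwargs". drive_tool: Moves the arm, as the interface text tells. Its arguments: {"type":"object","properties":{"moves":{"type":"array","items":{"type":"array","items":{"type":"number"}}},"claw":{"type":"number"}},"required":["moves"]}

```bash
mkdir -p pics; ls; cat > h.py <<'E'
import numpy as np, cv2
from cell import ctrl, imaging, order
def grab(n,save=None):
    s=ctrl.sense(); p,d=imaging.grab_frame(n)
    if save: cv2.imwrite('pics/'+save,p[:,:,::-1])
    return s,p,d
def cam(n,s=None):
    c=imaging.camera_params(n)
    K=(c['fx'],c['fy'],c['cx'],c['cy'])
    if 'hand_eye' in c:
        H=np.array(c['hand_eye']);T=np.eye(4);T[:3,:3]=np.array(s['ee_rot']);T[:3,3]=s['tcp_pos'];M=T@H
        return K,M[:3,:3],M[:3,3]
    return K,np.array(c['attitude']).reshape(3,3),np.array(c['position'])
def ray(K,R,uv):
    uv=np.atleast_2d(np.float64(uv))
    return np.c_[(uv[:,0]-K[2])/K[0],-(uv[:,1]-K[3])/K[1],-np.ones(len(uv))]@R.T
def onplane(C,uv,z):
    K,R,p=C; r=ray(K,R,uv); return p+r*((z-p[2])/r[:,2])[:,None]
def withdepth(C,uv,d):
    K,R,p=C; return p+ray(K,R,uv)*np.reshape(d,(-1,1))
def proj(C,X):
    K,R,p=C; q=(np.atleast_2d(X)-p)@R; return np.c_[K[0]*q[:,0]/-q[:,2]+K[2],-K[1]*q[:,1]/-q[:,2]+K[3]]
E
python3 - <<'E'
from h import *
for n in('scene','top','wrist'):
    s,p,d=grab(n,n+'0.png'); print(n,imaging.camera_params(n),(d==0).mean())
print(ctrl.sense())
E
```

```text
pics
scene {'fx': 472.7185781471454, 'fy': 472.7185781471454, 'cx': 312.3838452832588, 'cy': 203.43896094571053, 'position': array([ 0.94998708, -0.80962861,  0.83848886]), 'attitude': array([[ 9.02978518e-01, -2.85604011e-01,  3.21029819e-01],
       [ 4.29685486e-01,  6.00929161e-01, -6.73984070e-01],
       [-4.23625781e-04,  7.46534990e-01,  6.65346022e-01]])} 0.00409765625
top {'fx': 505.55517549248714, 'fy': 505.55517549248714, 'cx': 316.1064508385837, 'cy': 200.91937120820828, 'position': array([0.46790361, 0.00808963, 1.56894724]), 'attitude': array([[-0.00452437,  0.99788703, -0.06481516],
       [-0.99990656, -0.00367839,  0.01316559],
       [ 0.01289935,  0.06486867,  0.99781043]])} 0.003859375
wrist {'fx': 320.3750128876664, 'fy': 320.3750128876664, 'cx': 317.2171459685345, 'cy': 198.46105382318945, 'hand_eye': array([[ 1.29281584e-05,  9.50620214e-01,  3.10356583e-01,
         7.89823468e-02],
       [ 9.99999975e-01, -8.11282660e-05,  2.06839536e-04,
        -2.12649566e-04],
       [ 2.21804535e-04,  3.10356573e-01, -9.50620192e-01,
        -1.43083033e-01],
       [ 
[... 172 characters left out ...]
 -2.92733194e-06,
        1.13905533e+00, -8.46016454e-02]), 'qvel': array([ 0.0022719 , -0.0013838 , -0.00039211,  0.00090741, -0.00094378,
        0.00099874]), 'tau': array([ 3.60584618e-04, -5.06250644e+01, -2.91506499e+01, -1.57067193e-04,
        3.31407333e-03,  6.67785025e-05]), 'tcp_pos': array([0.15441491, 0.527644  , 0.23091425]), 'ee_rot': array([[-9.59724302e-01,  2.80943385e-01, -2.79857794e-04],
       [ 2.80943517e-01,  9.59724027e-01, -7.30230718e-04],
       [ 6.34327594e-05, -7.79444399e-04, -9.99999694e-01]]), 'ft_force': array([ 0.36038014, -0.52776916,  0.77274395]), 'torque': array([ 2.43245919e-02, -3.33832345e-05, -1.83366592e-02]), 'grip_width': 0.08518984270780482}
```

View pics/top0.png

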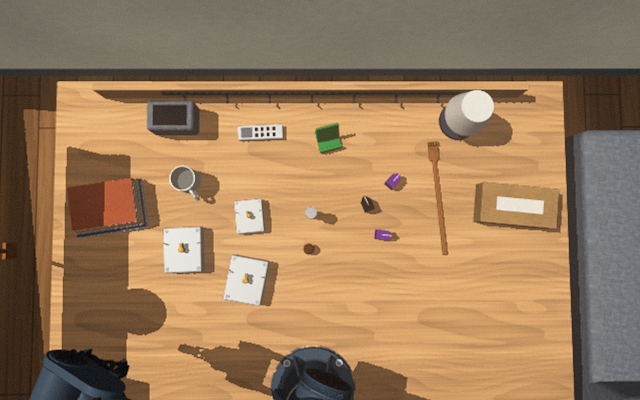

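View pics/scene0.png

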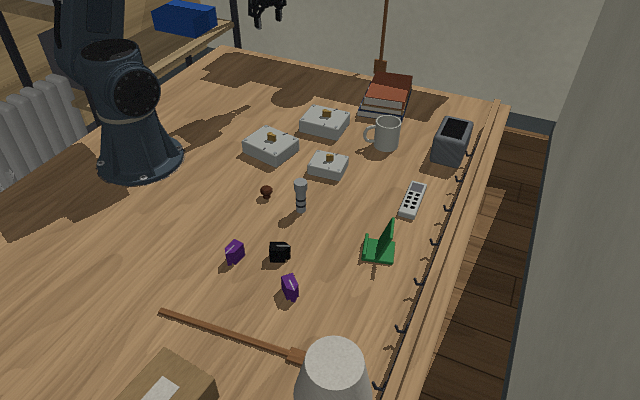

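Top view candidates:
- Dimmers are at (249,216), (183,249) and (246,280). The one at (249,216) looks smallest.
- Pointer knobs are black at (367,205) and purple at (393,181) and (383,235). The black one is wanted.
- The dark-wood knob at (309,249) is a bystander.

Next I'll measure these and confirm in a crop.

```bash
python3 - <<'E'
from h import *
s,p,d=grab('top')
C=cam('top'); hsv=cv2.cvtColor(p,cv2.COLOR_RGB2HSV)
w=((hsv[...,1]<45)&(hsv[...,2]>150)).astype(np.uint8)
cs,_=cv2.findContours(w,cv2.RETR_EXTERNAL,cv2.CHAIN_APPROX_NONE)
for c in cs:
    if cv2.contourArea(c)>300 :
        q=onplane(C,c[:,0],0.034)[:,:2].astype(np.float32)*1000
        r=cv2.minAreaRect(q); print('white',c[:,0].mean(0),r)
b=(hsv[...,2]<70).astype(np.uint8); b[:190]=0;b[222:]=0;b[:,:350]=0;b[:,385:]=0
ys,xs=np.nonzero(b); print('black',xs.mean(),ys.mean(),onplane(C,[[xs.mean(),ys.mean()]],0.03), len(xs))
v,u=205,367
# depth heights near
P=withdepth(C,np.c_[xs,ys],d[ys,xs]); print('z',P[:,2].min(),P[:,2].max())
a=cv2.resize(p[170:310,155:275],None,fx=4,fy=4,interpolation=cv2.INTER_CUBIC)
k=cv2.resize(p[170:310,335:415],None,fx=4,fy=4,interpolation=cv2.INTER_CUBIC)
cv2.imwrite('pics/crop1.png',np.hstack([a,k])[:,:,::-1])
E
```

```text
white [245.61538462 279.88461538] ((330.923583984375, 201.56747436523438), (111.11227416992188, 133.51170349121094), 79.26388549804688)
white [181.98076923 249.41025641] ((422.8587646484375, 392.5379638671875), (134.40982055664062, 108.36660766601562), 0.8547321557998657)
white [248.73451327 215.73451327] ((523.3130493164062, 192.32217407226562), (98.17388153076172, 81.72994232177734), 5.5127339363098145)
white [519.51785714 204.70535714] ((553.802734375, -634.4575805664062), (141.88059997558594, 38.99684143066406), 84.3440933227539)
white [260.17117117 131.68468468] ((780.783203125, 159.08322143554688), (42.70980453491211, 135.84751892089844), 2.9553544521331787)
white [468.        109.7037037] ((852.29345703125, -483.4367980957031), (101.8489990234375, 156.72894287109375), 18.92653465270996)
black 366.5774647887324 204.05633802816902 [[ 0.55770275 -0.16629573  0.03      ]] 71
z 0.006420762413852366 1.5689472437345482
```

View pics/crop1.png

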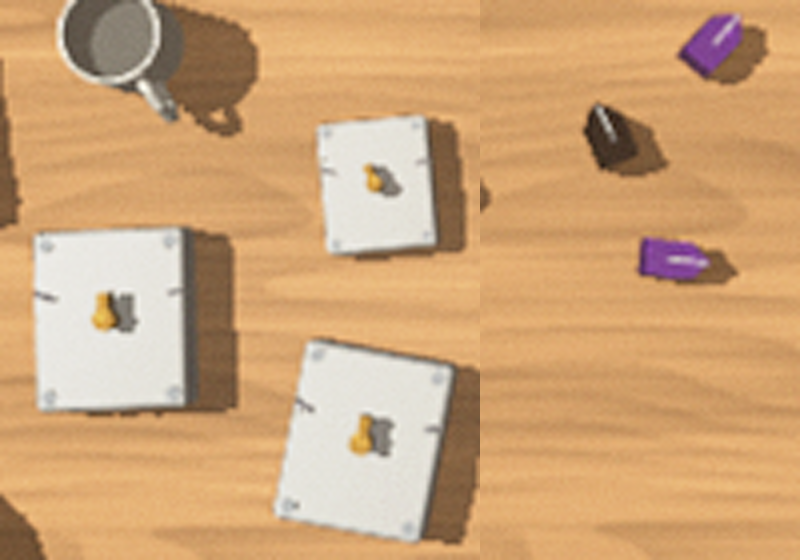

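The crop confirms the targets. The smallest dimmer, at (249,216), measures 98x82 mm, so it fits the nominal 100x84. Its long off tick is on its left side, and the black knob points up and slightly left in the image. I'll bring the wrist camera over the dimmer.

{"fn": "drive_tool", "kwargs": {"moves": [[-2,-1,0,0],[-4.2,-2,0.5,0],[-4.6,-2.3,0.8,0],[-4.6,-2.3,0.8,0],[-4.6,-2.3,0.8,0],[-4.6,-2.3,0.8,0],[-4.6,-2.3,0.8,0],[-4.6,-2.3,0.8,0],[-4.6,-2.2,0.8,0],[-4.5,-2,0.8,0],[-2,-0.9,0.8,0],[0,0,0.3,0]]}}

```text
time: 1.7
tcp_pos: [0.524, 0.1909, 0.1505]
ee_rot: [[-0.959, 0.283, -0.001], [0.283, 0.959, -0.0], [0.001, -0.0, -1.0]]
ft_force: [-0.6, 0.4, -0.3]
grip_width: 0.0855
```

```bash
python3 - <<'E'
from h import *
s,p,d=grab('wrist','w1.png'); np.savez('w1.npz',p=p,d=d,pos=s['tcp_pos'],rot=s['ee_rot']); print(s['time'],s['tcp_pos'],s['qpos'],s['qvel'])
E
```

```text
1.7 [0.52403437 0.19090773 0.15053409] [ 2.65830003e-01  4.61048963e-01  1.70648192e+00  1.49933936e-04
  9.75114807e-01 -1.01862860e+00] [ 0.03749643  0.00887607  0.03893062  0.00602573 -0.04421045  0.0158762 ]
```

View pics/w1.png

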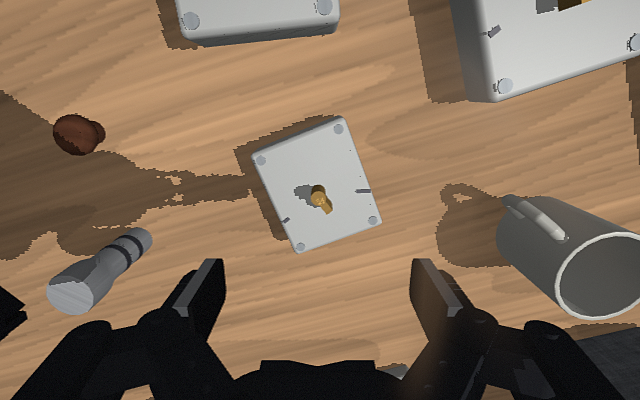

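The small dimmer sits at about (318,185). The brass shaft is at (318,195), with its key pointing to the lower right and the off tick at (362,190). I'll measure all of this next.

```bash
cat > m.py <<'E'
from h import *
def dimmer(p,d,s):
    C=cam('wrist',s)
    hsv=cv2.cvtColor(p,cv2.COLOR_RGB2HSV)
    w=((hsv[...,1]<40)&(hsv[...,2]>175)).astype(np.uint8)
    cs,_=cv2.findContours(w,cv2.RETR_EXTERNAL,cv2.CHAIN_APPROX_NONE)
    c=min([c for c in cs if cv2.contourArea(c)>3000],key=lambda c:np.hypot(*(c[:,0].mean(0)-[318,185])))
    vis=np.zeros_like(w); cv2.drawContours(vis,[c],-1,1,-1)
    ys,xs=np.nonzero(vis&(d>0)); P=withdepth(C,np.c_[xs,ys],d[ys,xs])
    print('ztop',np.median(P[:,2]))
    top=vis.copy(); top[ys[P[:,2]<0.030],xs[P[:,2]<0.030]]=0
    c,_=cv2.findContours(top,cv2.RETR_EXTERNAL,cv2.CHAIN_APPROX_NONE); c=max(c,key=cv2.contourArea)
    print('rect',cv2.minAreaRect((onplane(C,c[:,0],.034)[:,:2]*1000).astype(np.float32)))
    g=(hsv[...,0]>10)&(hsv[...,0]<32)&(hsv[...,1]>120)&(vis>0)
    ys,xs=np.nonzero(g); P=withdepth(C,np.c_[xs,ys],d[ys,xs])
    ok=(P[:,2]>.036)&(P[:,2]<.06); P=P[ok]
    print('gold n',len(P),'z pct',np.percentile(P[:,2],[5,50,75,90,97]))
    zt=np.percentile(P[:,2],85); T=P[P[:,2]>zt-.003]
    mm=(T[:,:2]*1000); print('gold top',mm.min(0),mm.max(0),mm.mean(0),'z',np.median(T[:,2]))
    return C,T
if __name__=='__main__':
    z=np.load('w1.npz'); s=dict(tcp_pos=z['pos'],ee_rot=z['rot'])
    C,T=dimmer(z['p'],z['d'],s)
    q=T[:,:2]-T[:,:2].mean(0); u,sv,vt=np.linalg.svd(q,full_matrices=False); print(vt, sv)
    cv2.imwrite('pics/w1c.png',cv2.resize(z['p'][105:260,240:400],None,fx=4.5,fy=3.7 if 0 else 4.5*1,interpolation=cv2.INTER_CUBIC)[:600,:,::-1])
    # off tick, on top plane
    print('tick',onplane(C,[[362,191],[285,220]],.034)*1000)
    for uv in ([190,0],): pass
    print('screws',onplane(C,[[338,129],[261,160],[373,220],[300,247]],.034)*1000)
E
python3 m.py
```

```text
ztop 0.03461349059525837
rect ((522.9688720703125, 192.67449951171875), (95.1236801147461, 80.0126953125), 5.4653401374816895)
gold n 345 z pct [0.04007952 0.05373289 0.05428592 0.05474298 0.05513711]
gold top [517.02009077 186.0059949 ] [536.75017562 199.14232436] [525.66292332 192.94212315] z 0.05400726031158075
[[ 0.93660058  0.35039884]
 [ 0.35039884 -0.93660058]] [0.09076821 0.04321832]
tick [[533.70339518 227.21796317  34.        ]
 [540.38634964 156.48593989  34.        ]]
screws [[478.2556045  221.30582346  34.        ]
 [484.52121763 154.12638817  34.        ]
 [562.03161725 230.05564927  34.        ]
 [568.92326488 161.25950843  34.        ]]
```

View pics/w1c.png

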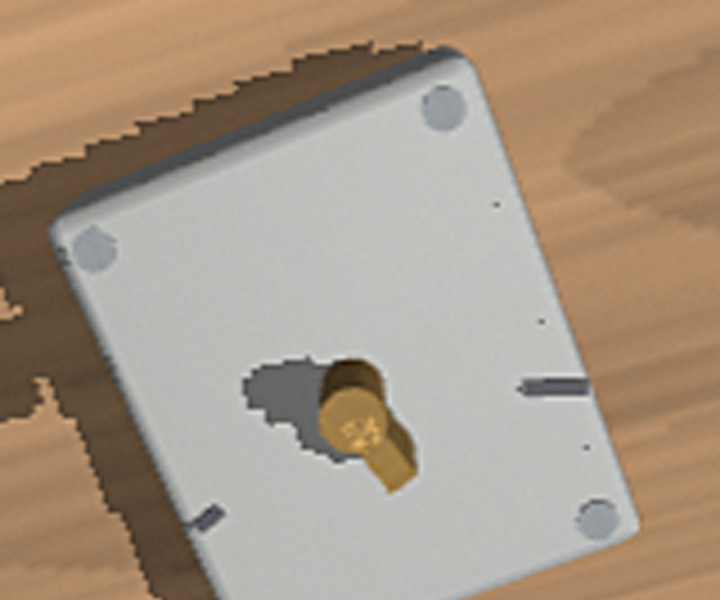

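```bash
python3 - <<'E'
from h import *
z=np.load('w1.npz'); s=dict(tcp_pos=z['pos'],ee_rot=z['rot']); C=cam('wrist',s)
f=lambda a:np.array(a)/4.5+[240,105]-.39
P=onplane(C,f([[353,421],[400,482],[320,421],[387,421],[353,388],[353,452]]),.054)*1000; print(P)
v=P[1]-P[0]; print(np.arctan2(v[1],v[0]),np.hypot(*v[:2]))
print('shaft foot',onplane(C,f([[353,392]]),.034)*1000)
# knob from top camera: top face line
s,p,d=grab('top'); C=cam('top')
print(onplane(C,np.array([[598,105],[620,160]])/4+[335-120,170],.042), onplane(C,[[365,201],[370,211]],.042))
E
```

```text
[[523.08790222 191.55250492  54.        ]
 [536.34414628 196.34123456  54.        ]
 [521.45956638 186.01903515  54.        ]
 [524.76552683 197.25346955  54.        ]
 [517.31264342 193.24827747  54.        ]
 [528.59204629 189.93633902  54.        ]]
0.34665581812686463 14.094677649126561
shaft foot [[523.81961408 191.37553394  34.        ]]
[[ 0.58073891 -0.15888843  0.042     ]
 [ 0.53893832 -0.17511374  0.042     ]] [[ 0.56629897 -0.16025071  0.042     ]
 [ 0.53590837 -0.17507904  0.042     ]]
```

{"fn": "drive_tool", "kwargs": {"moves": [[-0.8,-2,0,0],[-1.6,-4.2,0,0],[-1.8,-4.7,0,0],[-1.8,-4.7,0,0],[-1.8,-4.7,0,0],[-1.8,-4.7,0,0],[-1.6,-4.2,0,0],[-1.2,-3,0,0],[-0.5,-1.3,0,0.05],[0,0,0,0.15],[0,0,0,0.18],[0,0,0,0.18]]}}

```text
time: 3.3
tcp_pos: [0.5536, -0.1645, 0.1515]
ee_rot: [[-0.659, 0.752, -0.0], [0.752, 0.659, 0.0], [0.0, 0.0, -1.0]]
ft_force: [0.0, 0.4, -0.2]
grip_width: 0.0855
```

{"fn": "drive_tool", "kwargs": {"moves": [[0,0,0,0.18],[0,0,0,0.18],[0,0,0,0.18],[0,0,0,0.18],[0,0,0,0.18],[0,0,0,0.18],[0,0,0,0.18],[0,0,0,0.18],[0,0,0,0.18],[0,0,0,0.18],[0,0,0,0.08],[0,0,0,0]]}}

```text
time: 4.8
tcp_pos: [0.5536, -0.1648, 0.1515]
ee_rot: [[0.914, 0.405, -0.0], [0.405, -0.914, 0.0], [0.0, -0.0, -1.0]]
ft_force: [0.3, 0.8, 1.0]
grip_width: 0.0854
```

```bash
python3 - <<'E'
from h import *
s,p,d=grab('wrist','w2.png'); np.savez('w2.npz',p=p,d=d,pos=s['tcp_pos'],rot=s['ee_rot']); print(s['time'],s['tcp_pos'],s['qpos'],s['qvel'])
cv2.imwrite('pics/w2c.png',cv2.resize(p[120:320,200:440],None,fx=3,fy=3,interpolation=cv2.INTER_CUBIC)[...,::-1])
E
```

```text
4.8 [ 0.55360889 -0.16481322  0.15148355] [-3.70011636e-01  4.91941899e-01  1.65265332e+00  1.81357151e-04
  9.97066885e-01  7.83292081e-01] [-0.00673513  0.00225313 -0.00391924 -0.00096464 -0.00271402 -0.05617611]
```

View pics/w2c.png

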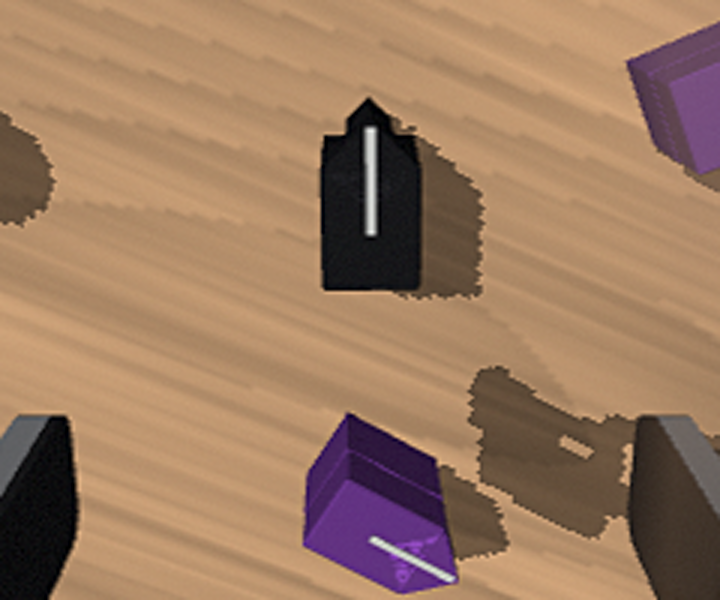

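The black knob is centred at about crop (371,215), with its pointer up, along tool +x. I'll locate its axis from the rear edge (crop y 290) and the sides (x 323 and 420).

```bash
python3 - <<'E'
from h import *
z=np.load('w2.npz'); s=dict(tcp_pos=z['pos'],ee_rot=z['rot']); C=cam('wrist',s);R=z['rot'];t=z['pos']
f=lambda a:np.array(a)/3+[200,120]-.33
pts=[[323,290],[420,290],[322,190],[419,190],[371,127],[371,236],[345,136]]
W=onplane(C,f(pts),.042); L=(W-t)@R*1000; print(np.c_[W*1000,L].round(1))
print('tip bottom/top',((onplane(C,f([[369,98]]),0.0)-t)@R*1000),((onplane(C,f([[369,98]]),0.042)-t)@R*1000))
hsv=cv2.cvtColor(z['p'],cv2.COLOR_RGB2HSV); m=(hsv[...,2]<50)
m[:140]=0;m[225:]=0;m[:,:295]=0;m[:,350:]=0
ys,xs=np.nonzero(m); P=withdepth(C,np.c_[xs,ys],z['d'][ys,xs]); T=P[(P[:,2]>.038)&(P[:,2]<.046)]; L=(T-t)@R*1000
print('top face tool coords',np.percentile(L,[0,1,50,99,100],axis=0).round(1),len(T)); print(np.median(T[:,2]))
# side lines -> yaw
e=[]
for v in range(175,212):
    r=np.nonzero(m[v])[0]
    if len(r): e.append((v,r.min(),r.max()+1))
e=np.array(e); print(np.polyfit(e[:,0],e[:,1],1),np.polyfit(e[:,0],e[:,2],1))
a=(onplane(C,e[:,[1,0]],.042)-t)@R*1000;b=(onplane(C,e[:,[2,0]],.042)-t)@R*1000
print(np.polyfit(a[:,0],a[:,1],1),np.polyfit(b[:,0],b[:,1],1),a[:,0].min(),m.any(1).nonzero()[0][[0,-1]])
E
```

```text
[[ 533.7 -165.2   42.   -18.4   -7.7  109.5]
 [ 544.8 -190.1   42.   -18.4   19.6  109.5]
 [ 560.3 -153.4   42.    10.8   -7.7  109.5]
 [ 571.  -177.5   42.    10.8   18.7  109.5]
 [ 581.6 -158.4   42.    28.1    5.5  109.5]
 [ 553.7 -171.    42.    -2.4    5.7  109.5]
 [ 576.5 -153.1   42.    25.7   -1.4  109.5]]
tip bottom/top [[ 28.6542108    5.68283203 151.48434487]] [[ 35.90079201   4.92880985 109.48488936]]
top face tool coords [[-18.5  -8.  107. ]
 [-17.9  -7.8 107.5]
 [  2.    5.5 109.1]
 [ 26.6  18.6 112. ]
 [ 29.9  19.  113.4]] 1440
0.042402900644332414
[8.29777146e-03 3.05452584e+02] [-4.7700833e-16  3.4000000e+02]
[ 1.66290228e-03 -7.76924814e+00] [-0.0219646  19.44072681] -13.56150860342716 [153 216]
```

{"fn": "drive_tool", "kwargs": {"moves": [[-0.03,0.57,0,0.007],[0,0,1,0],[0,0,2,0],[0,0,2.5,0],[0,0,2.5,0],[0,0,2.5,0],[0,0,2,0],[0,0,1.2,0],[0,0,0.5,0],[0,0,0,0]]}}

```text
time: 6.1
tcp_pos: [0.5558, -0.1716, 0.0095]
ee_rot: [[0.917, 0.398, 0.0], [0.398, -0.917, -0.0], [0.0, 0.0, -1.0]]
ft_force: [0.3, -0.5, -0.0]
grip_width: 0.0854
```

{"fn": "drive_tool", "kwargs": {"moves": [[0,0,0,0],[0,0,0,0],[0,0,0,0],[0,0,0,0],[0,0,0,0],[0,0,0,0],[0,0,0,0],[0,0,0,0]], "claw": 1}}

```text
time: 7.1
tcp_pos: [0.5559, -0.1717, 0.0097]
ee_rot: [[0.917, 0.398, 0.001], [0.398, -0.917, -0.0], [0.001, 0.001, -1.0]]
ft_force: [-0.2, 0.5, 5.4]
grip_width: 0.0272
```

{"fn": "drive_tool", "kwargs": {"moves": [[0,0,-0.3,0],[0,0,-1,0],[0,0,-2,0],[0,0,-2.5,0],[0,0,-2.5,0],[0,0,-2.5,0],[0,0,-2,0],[0,0,-1.2,0],[0,0,0,0]]}}

```text
time: 8.22
tcp_pos: [0.5559, -0.1717, 0.1504]
ee_rot: [[0.917, 0.398, 0.002], [0.398, -0.917, -0.001], [0.001, 0.001, -1.0]]
ft_force: [-0.5, 0.3, -1.1]
grip_width: 0.027
```

{"fn": "drive_tool", "kwargs": {"moves": [[0.3,-1.5,0,0],[0.6,-3,0,0],[0.7,-4,0,0],[0.8,-4.2,0,0],[0.8,-4.2,0,0],[0.8,-4.2,0,0],[0.8,-4.2,0,0],[0.8,-4.2,0,0],[0.6,-3.2,0,0.02],[0.25,-1.5,0,0.04],[0,-0.5,0,0],[0,0,0,0]]}}

```text
time: 9.72
tcp_pos: [0.4766, 0.1726, 0.1489]
ee_rot: [[0.939, 0.344, -0.001], [0.344, -0.939, -0.0], [-0.001, -0.0, -1.0]]
ft_force: [0.2, -0.3, -0.6]
grip_width: 0.027
```

```bash
python3 - <<'E'
from h import *
s,p,d=grab('wrist','w3.png'); np.savez('w3.npz',p=p,d=d,pos=s['tcp_pos'],rot=s['ee_rot']); print(s)
E
```

```text
{'time': 9.725, 'qpos': array([ 2.55597569e-01,  3.80647192e-01,  1.84006934e+00, -5.19458763e-05,
        9.21751151e-01,  1.47543279e+00]), 'qvel': array([-1.82669070e-02, -2.41706977e-03, -3.51918128e-03, -1.82851920e-03,
       -5.79085601e-05, -3.25548089e-03]), 'tau': array([ 1.00293014e+00, -4.81842184e+01, -2.48733723e+01,  4.69983614e-02,
        4.85288183e-03,  1.13037494e-01]), 'tcp_pos': array([0.47657776, 0.17258606, 0.14889593]), 'ee_rot': array([[ 9.39031552e-01,  3.43829965e-01, -8.36133744e-04],
       [ 3.43829869e-01, -9.39031923e-01, -2.61265512e-04],
       [-8.74987189e-04, -4.21511963e-05, -9.99999616e-01]]), 'ft_force': array([ 0.15772755, -0.34765629, -0.62734745]), 'torque': array([-0.0082308 ,  0.00608275,  0.00722924]), 'grip_width': 0.02699862908894164}
```

View pics/w3.png

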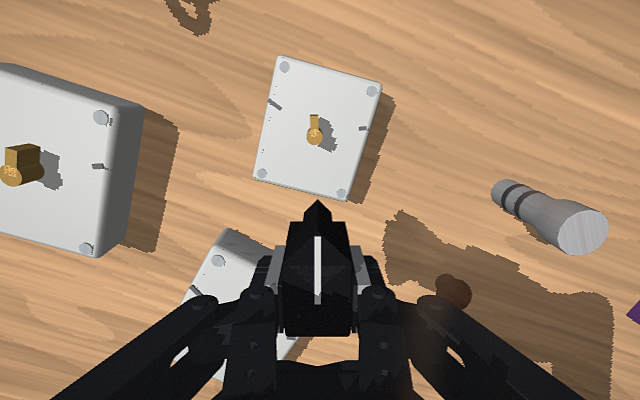

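The knob is held straight: its white line runs from (318,236) to (318,304). The shaft top is at (315,135) with the key pointing up, nearly aligned. I'll measure both in the tool frame.

```bash
python3 - <<'E'
from h import *
z=np.load('w3.npz'); s=dict(tcp_pos=z['pos'],ee_rot=z['rot']); C=cam('wrist',s);R=z['rot'];t=z['pos'];p=z['p'];d=z['d']
L=lambda W:((W-t)@R*1000).round(1)
zt=t[2]+.0325
print('knob line,rear corners',L(onplane(C,[[318,236],[318,304],[285,336],[351,335]],zt)))
hsv=cv2.cvtColor(p,cv2.COLOR_RGB2HSV)
g=((hsv[...,0]>10)&(hsv[...,0]<32)&(hsv[...,1]>130)&(hsv[...,2]>90)).astype(np.uint8)
g[:100]=0;g[155:]=0;g[:,:290]=0;g[:,340:]=0
for v in range(108,150): print(v,''.join('#' if x and dd<z['pos'][2]+.143 else '.' for x,dd in zip(g[v,300:332],d[v,300:332])),int(hsv[v,314,2]))
ys,xs=np.nonzero(g&(d>0)); P=withdepth(C,np.c_[xs,ys],d[ys,xs]); T=P[(P[:,2]>.051)&(P[:,2]<.058)]
print('top pts tool',np.percentile(L(T),[0,2,50,98,100],axis=0),np.median(T[:,2]),len(T))
print('screws mid',onplane(C,[[285,67],[375,91],[260,178],[342,194]],.034).mean(0))
cv2.imwrite('pics/w3c.png',cv2.resize(p[100:160,285:345],None,fx=10,fy=10,interpolation=cv2.INTER_CUBIC)[...,::-1])
E
```

```text
knob line,rear corners [[ 28.7   0.8 -32.5]
 [ -1.5   0.8 -32.5]
 [-17.4 -13.1 -32.5]
 [-16.9  14.7 -32.5]]
108 ................................ 221
109 ................................ 221
110 ................................ 221
111 ................................ 221
112 ................................ 224
113 ................................ 235
114 ................................ 162
115 ..........#.####................ 93
116 ...........######............... 192
117 ...........######............... 184
118 ...........######............... 183
119 ...........#######.............. 187
120 ...........#######.............. 187
121 ...........#######.............. 189
122 ...........#######.............. 187
123 ...........#######.............. 181
124 ...........#######.............. 187
125 ...........#######.............. 187
126 ...........#######.............. 185
127 ...........#######.............. 180
128 ..........#########............. 181
129 .........##########............. 244
130 .........#####.#####............ 249
131 ........#############........... 242
132 .....
[... 232 characters left out ...]
 179
138 .......###############.......... 185
139 .......###############.......... 185
140 ........#############........... 185
141 ........#############........... 188
142 .........###########............ 187
143 ..........#########............. 182
144 ............#####............... 181
145 ................................ 212
146 ................................ 224
147 ................................ 219
148 ................................ 219
149 ................................ 217
top pts tool [[44.7   -7.    92.4  ]
 [45.268 -6.2   93.6  ]
 [52.6   -1.8   94.8  ]
 [64.292  3.3   96.232]
 [64.9    3.4   96.6  ]] 0.05403315056424124 285
screws mid [0.52177732 0.19024268 0.034     ]
```

View pics/w3c.png

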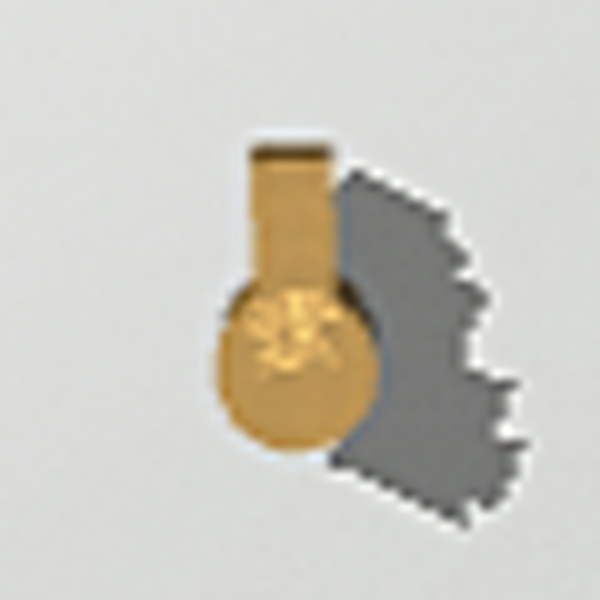

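```bash
python3 - <<'E'
from h import *
z=np.load('w3.npz'); s=dict(tcp_pos=z['pos'],ee_rot=z['rot']); C=cam('wrist',s);R=z['rot'];t=z['pos']
f=lambda a:np.array(a)/10+[285,100]-.45
W=onplane(C,f([[298,370],[216,368],[380,368],[298,452],[291,160]]),.054)
print(((W-t)@R*1000).round(1)); print((W*1000).round(1)); v=W[4]-W[0]; print(np.arctan2(v[1],v[0]),np.arctan2(R[1,0],R[0,0]))
E
```

```text
[[50.1 -1.5 94.9]
 [50.3 -7.6 94.9]
 [50.3  4.5 94.9]
 [44.1 -1.5 94.9]
 [65.1 -2.  94.8]]
[[523.  191.2  54. ]
 [521.1 196.9  54. ]
 [525.2 185.6  54. ]
 [517.4 189.2  54. ]
 [536.9 196.8  54. ]]
0.38191680970234837 0.35099253655053836
```

{"fn": "drive_tool", "kwargs": {"moves": [[1.5,-0.1,0,-0.01],[2,-0.1,0,-0.005],[1.46,0,0,0],[0,0,1,0],[0,0,2,0],[0,0,2,0],[0,0,1.5,0],[0,0,1,0],[0,0,0.4,0],[0,0,0,0],[0,0,0,0]]}}

```text
time: 11.15
tcp_pos: [0.5231, 0.1919, 0.0708]
ee_rot: [[0.934, 0.357, 0.001], [0.357, -0.934, 0.0], [0.001, 0.0, -1.0]]
ft_force: [-0.2, -0.3, 0.1]
grip_width: 0.0272
```

{"fn": "drive_tool", "kwargs": {"moves": [[-0.05,0,0.2,0],[0,0,0.2,0],[0,0,0.1,0],[0,0,0.1,0],[0,0,0.05,0],[0,0,0.05,0],[0,0,0,0]]}}

```text
time: 12.02
tcp_pos: [0.5224, 0.1917, 0.0633]
ee_rot: [[0.934, 0.357, -0.0], [0.357, -0.934, -0.0], [-0.0, -0.0, -1.0]]
ft_force: [-0.5, 0.9, -0.4]
grip_width: 0.027
```

{"fn": "drive_tool", "kwargs": {"moves": [[0,0,0.05,0],[0,0,0.05,0],[0,0,0.05,0],[0,0,0,0]]}}

```text
time: 12.52
tcp_pos: [0.5223, 0.1916, 0.0617]
ee_rot: [[0.934, 0.357, -0.0], [0.357, -0.934, -0.0], [-0.0, 0.0, -1.0]]
ft_force: [-0.7, -0.2, -0.6]
grip_width: 0.0275
```

{"fn": "drive_tool", "kwargs": {"moves": [[0,0,0.05,0],[0,0,0.05,0],[0,0,0.05,0],[0,0,0.05,0],[0,0,0,0]]}}

```text
time: 13.15
tcp_pos: [0.5223, 0.1917, 0.0597]
ee_rot: [[0.934, 0.357, -0.0], [0.357, -0.934, -0.0], [-0.0, -0.0, -1.0]]
ft_force: [1.1, 0.5, -0.2]
grip_width: 0.0274
```

{"fn": "drive_tool", "kwargs": {"moves": [[0,0,0.1,0],[0,0,0.1,0],[0,0,0.1,0],[0,0,0.1,0],[0,0,0,0]]}}

```text
time: 13.78
tcp_pos: [0.5223, 0.1916, 0.0557]
ee_rot: [[0.934, 0.357, -0.0], [0.357, -0.934, -0.0], [-0.0, -0.0, -1.0]]
ft_force: [0.6, -0.9, 0.2]
grip_width: 0.0269
```

{"fn": "drive_tool", "kwargs": {"moves": [[0,0,0.1,0],[0,0,0.1,0],[0,0,0.1,0],[0,0,0.1,0],[0,0,0.1,0],[0,0,0,0]]}}

```text
time: 14.52
tcp_pos: [0.5223, 0.1917, 0.0507]
ee_rot: [[0.934, 0.357, -0.0], [0.357, -0.934, -0.0], [-0.0, -0.0, -1.0]]
ft_force: [1.1, -0.5, -0.9]
grip_width: 0.0272
```

{"fn": "drive_tool", "kwargs": {"moves": [[0,0,0.1,0],[0,0,0.1,0],[0,0,0.1,0],[0,0,0.1,0],[0,0,0.1,0],[0,0,0,0]]}}

```text
time: 15.28
tcp_pos: [0.5223, 0.1916, 0.0457]
ee_rot: [[0.934, 0.357, -0.0], [0.357, -0.934, -0.0], [-0.0, -0.0, -1.0]]
ft_force: [-0.2, -0.0, -0.9]
grip_width: 0.0272
```

{"fn": "drive_tool", "kwargs": {"moves": [[0,0,0.05,0],[0,0,0.05,0],[0,0,0.05,0],[0,0,0,0]]}}

```text
time: 15.78
tcp_pos: [0.5223, 0.1917, 0.0443]
ee_rot: [[0.934, 0.357, -0.0], [0.357, -0.934, -0.0], [-0.0, -0.0, -1.0]]
ft_force: [0.2, 0.0, 0.1]
grip_width: 0.027
```

{"fn": "drive_tool", "kwargs": {"moves": [[0,0,0.03,0],[0,0,0.03,0],[0,0,0,0]]}}

```text
time: 16.15
tcp_pos: [0.5224, 0.1916, 0.0437]
ee_rot: [[0.934, 0.357, -0.0], [0.357, -0.934, -0.0], [-0.0, 0.0, -1.0]]
ft_force: [0.4, 0.4, 0.2]
grip_width: 0.0272
```

{"fn": "drive_tool", "kwargs": {"moves": [[0,0,0.03,0],[0,0,0.02,0],[0,0,0,0]]}}

```text
time: 16.52
tcp_pos: [0.5224, 0.1917, 0.0437]
ee_rot: [[0.934, 0.357, 0.0], [0.357, -0.934, -0.0], [0.0, 0.0, -1.0]]
ft_force: [-2.1, -1.0, 7.4]
grip_width: 0.0272
```

Home contact came at TCP z = 0.0437 m, as predicted for full seating, with 7 N. I'll ease off a little and turn counter-clockwise slowly.

{"fn": "drive_tool", "kwargs": {"moves": [[0,0,-0.03,0],[0,0,0,-0.03],[0,0,0,-0.04],[0,0,0,-0.04],[0,0,0,-0.04],[0,0,0,-0.04],[0,0,0,-0.04],[0,0,0,-0.04],[0,0,0,0]]}}

```text
time: 17.65
tcp_pos: [0.5229, 0.1912, 0.0437]
ee_rot: [[0.804, 0.594, 0.001], [0.594, -0.804, -0.0], [0.001, 0.001, -1.0]]
ft_force: [1.9, -4.2, 3.7]
grip_width: 0.0272
```

```bash
python3 -c "
from h import *
s=ctrl.sense();print(s['tcp_pos'],s['ft_force'],s['torque'],np.arctan2(s['ee_rot'][1][0],s['ee_rot'][0][0]),s['qpos'])"
```

```text
[0.52291133 0.19124225 0.04369926] [ 1.8786768  -4.15362097  3.65260418] [-0.81663328 -0.25424241 -0.11049763] 0.6361261111139515 [ 2.67333147e-01  6.21413839e-01  1.76360720e+00 -1.00895038e-03
  7.55691174e-01  1.20273765e+00]
```

{"fn": "drive_tool", "kwargs": {"moves": [[0,0.04,0,0],[0,0,0,-0.04],[0,0,0,-0.04],[0,0,0,-0.04],[0,0,0,-0.04],[0,0,0,-0.04],[0,0,0,-0.04],[0,0,0,0]]}}

```text
time: 18.65
tcp_pos: [0.5231, 0.1913, 0.0437]
ee_rot: [[0.641, 0.767, 0.001], [0.767, -0.641, 0.0], [0.001, 0.001, -1.0]]
ft_force: [2.8, -3.5, 4.3]
grip_width: 0.0273
```

```bash
python3 -c "
from h import *
s=ctrl.sense();print(s['tcp_pos'],s['ft_force'],s['torque'],np.arctan2(s['ee_rot'][1][0],s['ee_rot'][0][0]),s['qpos'][5])"
```

```text
[0.52314001 0.191275   0.04369939] [ 2.78906186 -3.5289889   4.30333378] [-0.54642835 -0.41019791  0.00821859] 0.8748232180817171 0.9633217988302298
```

{"fn": "drive_tool", "kwargs": {"moves": [[0,0.03,0,0],[0,0,0,-0.04],[0,0,0,-0.04],[0,0,0,-0.04],[0,0,0,-0.04],[0,0,0,-0.04],[0,0,0,-0.04],[0,0,0,-0.04],[0,0,0,-0.03],[0,0,0,-0.03],[0,0,0,0]]}}

```text
time: 20.02
tcp_pos: [0.5233, 0.1914, 0.0437]
ee_rot: [[0.348, 0.937, 0.001], [0.937, -0.348, 0.0], [0.001, 0.001, -1.0]]
ft_force: [5.1, 0.0, 4.7]
grip_width: 0.027
```

```bash
cat > st.py <<'E'
from h import *
s=ctrl.sense();print(s['tcp_pos'],s['ft_force'],s['torque'],np.arctan2(s['ee_rot'][1][0],s['ee_rot'][0][0]),s['qpos'][5],s['tau'][5])
E
python3 st.py
```

```text
[0.52329673 0.19137672 0.04370904] [5.05353109 0.02462271 4.68293522] [ 0.04667038 -0.78386241 -0.0810817 ] 1.2149721293285518 0.6227220210040463 -0.27315529994666576
```

{"fn": "drive_tool", "kwargs": {"moves": [[0.01,0.03,0,0],[0,0,0,-0.02],[0,0,0,-0.02],[0,0,0,-0.02],[0,0,0,0]]}}

```text
time: 20.65
tcp_pos: [0.5234, 0.1914, 0.0437]
ee_rot: [[0.292, 0.956, 0.001], [0.956, -0.292, 0.0], [0.001, 0.0, -1.0]]
ft_force: [3.6, 0.8, 7.0]
grip_width: 0.0274
```

```bash
python3 st.py
```

```text
[0.52336413 0.19140345 0.04369869] [3.63386205 0.84728761 6.97945781] [ 0.1939367  -0.62113873 -0.00681237] 1.2745185270622972 0.5629945848235018 -0.15149608254432678
```

{"fn": "drive_tool", "kwargs": {"moves": [[0,0,-0.01,-0.02],[0,0,0,-0.02],[0,0,0,0]]}}

```text
time: 21.02
tcp_pos: [0.5233, 0.1914, 0.0437]
ee_rot: [[0.253, 0.968, 0.001], [0.968, -0.253, 0.0], [0.0, 0.0, -1.0]]
ft_force: [4.7, 3.8, 5.0]
grip_width: 0.0273
```

```bash
python3 st.py
```

```text
[0.52334876 0.19136978 0.04369757] [4.74524222 3.80533739 5.0211562 ] [ 0.48304296 -0.73208506 -0.0158098 ] 1.3153863344515053 0.5220853686470085 -0.17177020199596882
```

{"fn": "drive_tool", "kwargs": {"moves": [[0,0,0,-0.015],[0,0,0,0]]}}

```text
time: 21.28
tcp_pos: [0.5234, 0.1914, 0.0437]
ee_rot: [[0.238, 0.971, 0.001], [0.971, -0.238, 0.0], [0.0, 0.0, -1.0]]
ft_force: [4.0, 2.8, 4.9]
grip_width: 0.0273
```

```bash
python3 st.py
```

```text
[0.52336013 0.19135183 0.04370394] [4.00591761 2.75990306 4.94748578] [ 0.42064344 -0.74698026 -0.04501589] 1.3302918848325598 0.507206882943492 -0.1313209254294634
```

{"fn": "drive_tool", "kwargs": {"moves": [[0,0,0,-0.015],[0,0,0,0]]}}

```text
time: 21.52
tcp_pos: [0.5234, 0.1914, 0.0437]
ee_rot: [[0.224, 0.975, 0.001], [0.975, -0.224, 0.0], [0.001, 0.0, -1.0]]
ft_force: [4.7, 2.7, 3.8]
grip_width: 0.0273
```

```bash
python3 st.py
```

```text
[0.52336067 0.19136787 0.04371222] [4.67447123 2.69288866 3.81605105] [ 0.37828859 -0.71228031 -0.04491083] 1.345303172146031 0.4921664990481175 -0.12958240695297718
```

{"fn": "drive_tool", "kwargs": {"moves": [[0,0,0,-0.015],[0,0,0,0]]}}

```text
time: 21.78
tcp_pos: [0.5234, 0.1914, 0.0437]
ee_rot: [[0.209, 0.978, 0.001], [0.978, -0.209, 0.0], [0.001, 0.001, -1.0]]
ft_force: [4.8, 3.4, 5.0]
grip_width: 0.0276
```

```bash
python3 st.py
```

```text
[0.52337018 0.19137265 0.04371985] [4.76257502 3.35989233 5.02290365] [ 0.39647119 -0.72999654 -0.01628496] 1.3603020233142145 0.47717187244738485 -0.12978510931134224
```

{"fn": "drive_tool", "kwargs": {"moves": [[0,0,0,-0.01],[0,0,0,0]]}}

```text
time: 22.02
tcp_pos: [0.5234, 0.1914, 0.0437]
ee_rot: [[0.199, 0.98, 0.001], [0.98, -0.199, 0.0], [0.0, 0.0, -1.0]]
ft_force: [4.8, 3.2, 4.7]
grip_width: 0.0271
```

```bash
python3 st.py
```

```text
[0.52335268 0.19137068 0.04369039] [4.81801615 3.24200833 4.65380672] [ 0.43187909 -0.70687054 -0.04097646] 1.370203847546199 0.46726342805153787 -0.10474169394001365
```

{"fn": "drive_tool", "kwargs": {"moves": [[0,0,0,-0.01],[0,0,0,0]]}}

```text
time: 22.28
tcp_pos: [0.5234, 0.1914, 0.0437]
ee_rot: [[0.189, 0.982, 0.001], [0.982, -0.189, 0.0], [0.001, 0.0, -1.0]]
ft_force: [3.6, 3.7, 3.9]
grip_width: 0.0271
```

```bash
python3 st.py
```

```text
[0.52336641 0.19141233 0.04368766] [3.61746224 3.70686175 3.89977394] [ 0.41311147 -0.73520854 -0.05278911] 1.380208814075647 0.45727037536132875 -0.10580594418570399
```

{"fn": "drive_tool", "kwargs": {"moves": [[0,0,0,-0.01],[0,0,0,0]]}}

```text
time: 22.52
tcp_pos: [0.5234, 0.1914, 0.0437]
ee_rot: [[0.18, 0.984, 0.001], [0.984, -0.18, 0.0], [0.001, 0.001, -1.0]]
ft_force: [4.8, 2.8, 5.5]
grip_width: 0.027
```

```bash
python3 st.py
```

```text
[0.52336758 0.19138442 0.04371335] [4.7660744  2.76786018 5.50292059] [ 0.44506632 -0.69610925 -0.06533997] 1.3901904425072478 0.44726967072282764 -0.10666079353541136
```

{"fn": "drive_tool", "kwargs": {"moves": [[0,0,0,-0.01],[0,0,0,0]]}}

```text
time: 22.78
tcp_pos: [0.5233, 0.1914, 0.0437]
ee_rot: [[0.17, 0.985, 0.001], [0.985, -0.17, 0.0], [0.001, 0.0, -1.0]]
ft_force: [5.3, 3.9, 4.4]
grip_width: 0.0274
```

```bash
python3 st.py; python3 -c "
from h import *
s,p,d=grab('top');cv2.imwrite('pics/t4.png',cv2.resize(p[170:260,200:320],None,fx=6,fy=6,interpolation=cv2.INTER_CUBIC)[...,::-1])"
```

```text
[0.52334656 0.19140074 0.04370158] [5.29702161 3.94678349 4.40251954] [ 0.48808878 -0.73839773 -0.11341298] 1.4001879907836758 0.43729200181015776 -0.10753379669040442
```

{"fn": "drive_tool", "kwargs": {"moves": [[0,0,0,-0.01],[0,0,0,0]]}}

```text
time: 23.08
tcp_pos: [0.5234, 0.1914, 0.0437]
ee_rot: [[0.16, 0.987, 0.001], [0.987, -0.16, 0.0], [0.001, 0.001, -1.0]]
ft_force: [4.4, 2.9, 4.0]
grip_width: 0.0274
```

```bash
python3 st.py
```

```text
[0.52336403 0.19142795 0.04369875] [4.36281016 2.88763657 4.00511297] [ 0.47366131 -0.76602098  0.01217117] 1.4102528919721897 0.4272488644392372 -0.10836045490577817
```

{"fn": "drive_tool", "kwargs": {"moves": [[0,0,0,-0.01],[0,0,0,0]]}}

```text
time: 23.32
tcp_pos: [0.5234, 0.1914, 0.0437]
ee_rot: [[0.15, 0.989, 0.001], [0.989, -0.15, 0.0], [0.001, 0.001, -1.0]]
ft_force: [4.5, 3.7, 4.7]
grip_width: 0.027
```

```bash
python3 st.py; python3 -c "
from h import *
s,p,d=grab('wrist','w4.png')"
```

```text
[0.5233629  0.19141687 0.04369516] [4.46430772 3.73123401 4.74565341] [ 0.5082642  -0.80929414 -0.03462302] 1.420216680552245 0.41727458202955797 -0.11220692424103618
```

View pics/w4.png

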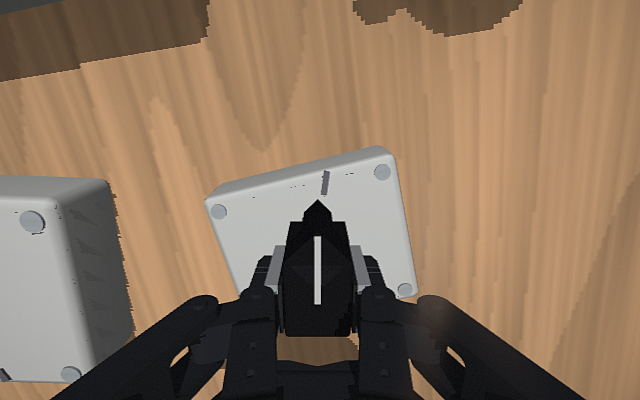

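The pointer nose at (318,200) is just past the off tick at (322–326,171–195), which fits the knob's play. The line is still centred in the grip, so it has not slipped. I'll relieve the side load and feel for the stop.

{"fn": "drive_tool", "kwargs": {"moves": [[0.04,0.04,0,0],[0,0,0,0]]}}

```text
time: 23.62
tcp_pos: [0.5234, 0.1915, 0.0437]
ee_rot: [[0.15, 0.989, -0.001], [0.989, -0.15, -0.0], [-0.0, -0.0, -1.0]]
ft_force: [2.8, 0.3, 7.3]
grip_width: 0.0275
```

```bash
python3 st.py
```

```text
[0.52338458 0.19145067 0.04369408] [2.77301473 0.27202557 7.25504499] [ 0.12134261 -0.38744591 -0.01200218] 1.4202392771965093 0.4177590163609477 -0.04262931179255247
```

{"fn": "drive_tool", "kwargs": {"moves": [[0,0,0,-0.01],[0,0,0,0],[0,0,0,0]]}}

```text
time: 24.0
tcp_pos: [0.5234, 0.1915, 0.0437]
ee_rot: [[0.14, 0.99, -0.0], [0.99, -0.14, -0.0], [-0.0, -0.0, -1.0]]
ft_force: [2.9, 1.1, 7.2]
grip_width: 0.0274
```

```bash
python3 st.py
```

```text
[0.52341903 0.19147239 0.04368535] [2.92664593 1.13250421 7.1912108 ] [ 0.13108545 -0.41686576 -0.02039947] 1.4302738243803974 0.4076992225117425 -0.02086685795802623
```

{"fn": "drive_tool", "kwargs": {"moves": [[0,0,0,-0.01],[0,0,0,0],[0,0,0,0]]}}

```text
time: 24.38
tcp_pos: [0.5235, 0.1915, 0.0437]
ee_rot: [[0.13, 0.991, -0.0], [0.991, -0.13, -0.0], [-0.0, -0.0, -1.0]]
ft_force: [2.2, 1.1, 7.2]
grip_width: 0.0272
```

```bash
python3 st.py
```

```text
[0.52345305 0.19150469 0.04368344] [2.17201954 1.14908047 7.15299807] [ 0.16619484 -0.46237429 -0.05249894] 1.4402469096784323 0.39772369191088824 -0.029582285787910223
```

{"fn": "drive_tool", "kwargs": {"moves": [[0,0,-0.01,-0.01],[0,0,0,0],[0,0,0,0]]}}

```text
time: 24.75
tcp_pos: [0.5235, 0.1915, 0.0437]
ee_rot: [[0.121, 0.993, -0.0], [0.993, -0.121, -0.0], [-0.0, -0.0, -1.0]]
ft_force: [3.3, 2.1, 4.7]
grip_width: 0.0275
```

```bash
python3 st.py
```

```text
[0.52349508 0.19148175 0.04369652] [3.29729856 2.12373152 4.73298609] [ 0.22421305 -0.55023812 -0.12110503] 1.449930431537064 0.38790079624774876 -0.10298820678144693
```

{"fn": "drive_tool", "kwargs": {"moves": [[0,0,0,-0.01],[0,0,0,0],[0,0,0,0]]}}

```text
time: 25.12
tcp_pos: [0.5235, 0.1915, 0.0437]
ee_rot: [[0.111, 0.994, -0.0], [0.994, -0.111, 0.0], [0.0, -0.0, -1.0]]
ft_force: [3.5, 1.7, 4.6]
grip_width: 0.0267
```

```bash
python3 st.py
```

```text
[0.52352168 0.19148539 0.04369896] [3.46728977 1.66901715 4.59925446] [ 0.22948157 -0.53806498 -0.18682874] 1.4597938344317758 0.3779911451943709 -0.1583034871146083
```

```bash
python3 - <<'E'
from h import *
s,p,d=grab('wrist','w5.png')
for n,q in(('w3',np.load('w3.npz')['p']),('w4',cv2.imread('pics/w4.png')[...,::-1]),('w5',p)):
    m=(q.min(2)>150); m[:238]=0;m[302:]=0;m[:,:300]=0;m[:,335:]=0
    ys,xs=np.nonzero(m); print(n,np.polyfit(ys,xs,1),len(ys),ys.min(),ys.max())
C=cam('wrist',s); hsv=cv2.cvtColor(p,cv2.COLOR_RGB2HSV)
cv2.imwrite('pics/w5c.png',cv2.resize(p[130:345,190:430],None,fx=2.7,fy=2.7,interpolation=cv2.INTER_CUBIC)[...,::-1])
E
```

```text
w3 [-2.56595098e-03  3.18156864e+02] 339 238 295
w4 [1.33995394e-16 3.17500000e+02] 384 238 301
w5 [1.33995394e-16 3.17500000e+02] 384 238 301
```

View pics/w5c.png

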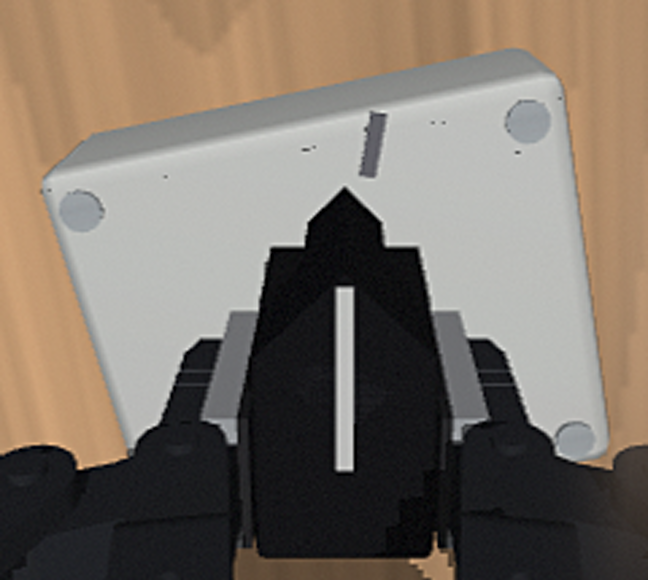

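Torque now rises steadily, from -0.05 to -0.12 to -0.19 N m, well above the 0.07 friction. That looks like the off stop. I'll take one more small step to confirm, then back off within the play.

{"fn": "drive_tool", "kwargs": {"moves": [[0,0,0,-0.008],[0,0,0,0]]}}

```text
time: 25.42
tcp_pos: [0.5235, 0.1915, 0.0437]
ee_rot: [[0.103, 0.995, -0.0], [0.995, -0.103, 0.0], [0.0, -0.0, -1.0]]
ft_force: [4.0, 2.0, 4.9]
grip_width: 0.0268
```

```bash
python3 st.py
```

```text
[0.52353774 0.19148855 0.04368965] [4.03247888 2.03625384 4.91477806] [ 0.18323763 -0.58268438 -0.25003944] 1.467700484163519 0.3699966518362804 -0.2622180338948965
```

{"fn": "drive_tool", "kwargs": {"moves": [[0,0,0,0.02],[0,0,0,0.02],[0,0,0,0.02],[0,0,0,0.02],[0,0,0,0]]}}

```text
time: 26.05
tcp_pos: [0.5231, 0.1914, 0.0437]
ee_rot: [[0.182, 0.983, -0.001], [0.983, -0.182, -0.0], [-0.001, -0.001, -1.0]]
ft_force: [1.8, 0.2, 7.8]
grip_width: 0.0272
```

```bash
python3 st.py
```

```text
[0.52306471 0.19139378 0.04370473] [1.78238815 0.1931989  7.7542611 ] [ 0.11812119 -0.17791049 -0.06278529] 1.3878442991958977 0.4501278748406448 0.06884809350594878
```

{"fn": "drive_tool", "kwargs": {"moves": [[0,0,-0.02,0.02],[0,0,0,0.02],[0,0,0,0]]}}

```text
time: 26.42
tcp_pos: [0.5228, 0.1913, 0.0437]
ee_rot: [[0.221, 0.975, -0.002], [0.975, -0.221, -0.0], [-0.001, -0.002, -1.0]]
ft_force: [0.5, -0.3, 7.1]
grip_width: 0.0273
```

```bash
python3 st.py
```

```text
[0.52276389 0.19133036 0.04370044] [ 0.49710338 -0.28136469  7.05410778] [ 0.16615845 -0.0397764  -0.04058518] 1.3478350961460885 0.49010320092061893 0.08446824504062533
```

{"fn": "drive_tool", "kwargs": {"moves": [[0,0,0,0],[0,0,0,0],[0,0,0,0],[0,0,0,0]], "claw": 0.5}}

```text
time: 26.92
tcp_pos: [0.5234, 0.1914, 0.0437]
ee_rot: [[0.221, 0.975, -0.001], [0.975, -0.221, -0.0], [-0.0, -0.0, -1.0]]
ft_force: [-0.3, -0.6, 0.6]
grip_width: 0.0426
```

{"fn": "drive_tool", "kwargs": {"moves": [[0,0,-0.3,0],[0,0,-1,0],[0,0,-2,0],[0,0,-2.5,0],[0,0,-2.5,0],[0,0,-1.7,0],[0,0,0,0],[0,0,0,0]]}}

```text
time: 27.92
tcp_pos: [0.5232, 0.1914, 0.1431]
ee_rot: [[0.221, 0.975, -0.001], [0.975, -0.221, -0.0], [-0.001, -0.001, -1.0]]
ft_force: [-0.5, 0.1, -0.3]
grip_width: 0.0426
```

```bash
python3 st.py; python3 - <<'E'
from h import *
s,p,d=grab('wrist','w6.png'); np.savez('w6.npz',p=p,d=d,pos=s['tcp_pos'],rot=s['ee_rot'])
E
```

```text
[0.52315874 0.19137888 0.14314858] [-0.45214436  0.0862334  -0.25675219] [-0.03773769  0.01300126 -0.00240218] 1.3478294228246677 0.49005545570088077 -0.00014404353805730352
```

View pics/w6.png

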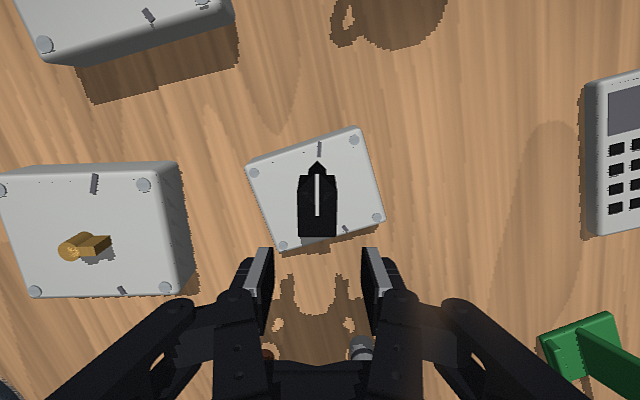

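The knob is on the dimmer at (317,205), pointing at the long tick at (319,148). I'll check its height and angle, and that the bystanders have not moved.

```bash
python3 - <<'E'
from h import *
z=np.load('w6.npz'); s=dict(tcp_pos=z['pos'],ee_rot=z['rot']); C=cam('wrist',s);p=z['p'];d=z['d']
m=(p.max(2)<60); m[:158]=0;m[240:]=0;m[:,:292]=0;m[:,342:]=0
ys,xs=np.nonzero(m&(d>0)); P=withdepth(C,np.c_[xs,ys],d[ys,xs]); print('knob top z',np.percentile(P[:,2],[50,80,95]))
l=(p.min(2)>150);l[:176]=0;l[214:]=0;l[:,:305]=0;l[:,330:]=0
ys,xs=np.nonzero(l); print(len(ys)); a,b=np.polyfit(ys,xs,1); W=onplane(C,[[a*212+b,212],[a*176+b,176]],.076); v=W[1]-W[0]; print('knob yaw',np.arctan2(v[1],v[0]),W)
sc=onplane(C,[[253,173],[353,140],[282,246],[377,218]],.034); c=sc.mean(0)
y=(sc[0]+sc[2]-sc[1]-sc[3]); print('centre',c); 
for i,j in((2,0),(3,1),(2,3),(0,1)): e=sc[j]-sc[i]; print(i,j,np.arctan2(e[1],e[0]),np.hypot(*e[:2]))
T=onplane(C,[[319,156],[320,142]],.034); v=T.mean(0)-np.array([.5231,.1915,.034]); print('tick ang',np.arctan2(v[1],v[0]),np.hypot(*v[:2]))
a=cv2.imread('pics/top0.png').astype(int); _,t,_=grab('top'); D=np.abs(a-t[...,::-1]).max(2); 
b=(D>60).astype(np.uint8); n,_,st,_=cv2.connectedComponentsWithStats(b)
print([list(q) for q in st[1:] if q[4]>15])
E
```

```text
knob top z [0.07634786 0.0769473  0.07746211]
114
knob yaw 1.347632208703036 [[0.52363899 0.19193982 0.076     ]
 [0.52937213 0.21720217 0.076     ]]
centre [0.52247221 0.19062974 0.034     ]
2 0 1.662349475674559 0.06848275965537222
3 1 1.679673287883163 0.06919243802024293
2 3 0.0887501934304435 0.08525567820422184
0 1 0.0970294939785956 0.08405798691089929
tick ang 1.2850015191910247 0.037862021724382376
[[np.int32(197), np.int32(183), np.int32(97), np.int32(178), np.int32(9654)], [np.int32(361), np.int32(196), np.int32(21), np.int32(18), np.int32(253)], [np.int32(280), np.int32(209), np.int32(190), np.int32(186), np.int32(10691)], [np.int32(204), np.int32(248), np.int32(6), np.int32(9), np.int32(21)], [np.int32(178), np.int32(344), np.int32(34), np.int32(22), np.int32(344)], [np.int32(30), np.int32(349), np.int32(100), np.int32(51), np.int32(3446)], [np.int32(149), np.int32(359), np.int32(143), np.int32(41), np.int32(3328)], [np.int32(351), np.int32(362), np.int32(8), np.int32(8), np.int32(23)], [np.int32(141), np.int32(384), np.int32(7), np.int32(5), np.int32(20)], [np.int32(298), np.int32(386), np.int32(21), np.int32(12), np.int32(87)], [np.int32(309), np.int32(388), np.int32(16), np.int32(10), np.int32(28)], [np.int32(289), np.int32(393), np.int32(5), np.int32(7), np.int32(25)], [np.int32(418), np.int32(396), np.int32(12), np.int32(4), np.int32(24)]]
```

```bash
python3 -c "
from h import *
order.job_done()"
```

```text
the job is handed in; nothing more can be done
```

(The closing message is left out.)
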